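# Pin the canister and hold its carousel at the front

## Robot

A 6-joint arm with a two-finger parallel gripper is mounted at the origin on the work surface. World frame = base frame: x ahead of the robot, y to its left, z up, the work surface at z = 0. Lengths are in mm, angles in rad, forces in N, time in s.
With the tool pointing down it reaches from about 325 to 875 mm from the base axis. Payload 4.4 kg.
Tool frame: the origin (TCP) lies on the centre line of the jaws, within the pads' length; the fingertips stand ahead of it and the grasp point (between the pads) lies 6 mm ahead of it (ctrl.tcp_to_tips is the z of the fingertips in the tool frame, in mm); z points along the fingers, y is the direction in which the jaws open and shut (so a half turn about z gives the same grasp; the last joint's range is limited). The gripper opens to 85 mm and grips with 20 to 120 N. Pads are 22 mm wide; open, the fingers measure 114 mm over their backs; the gripper's body (76 mm by 85 mm) begins 54 mm behind the grasp point. The pads swing forward as they close: fully open they stand 13 mm farther back than shut.
Start: joints at [-1.26, 0.207, 1.542, -0, 1.393, -0.15], TCP at [256.186, -514.778, 256.282] pointing down, gripper open.
Joint ranges: [-2.73, 2.73], [-0.86, 2.22], [0.23, 2.46], [-1.11, 4.25], [0.08, 2.63], [-2.82, 2.82]. Speed limits (rad/s): [2.79, 2.79, 3.14, 3.14, 3.14, 3.14].

## Interface

Orientations are given as a 3x3 rotation matrix whose columns are the frame's x, y, z axes.
In Python, from plant import ctrl, sensors, optics gives the robot as it stands. Calls block until the motion is done:
- ctrl.move_ptp(position, orientation): joint-space move of the TCP to a pose.
- ctrl.move_l(position, rot=None, vel=150, threshold=None): straight line of the TCP; rot=None keeps the orientation; vel is the mean speed in mm/s. With threshold (N) it stops when the force on the tool has changed by that much, and returns True; else False.
- ctrl.set_joints(angles): joint-space move.
- ctrl.gripper_to(opening, force=None): finger opening in mm; force is the grip in N (None keeps the last); returns when the fingers have stopped.
- ctrl.hold(seconds).
- ctrl.solve_ik(position, orientation): joint angles nearest the present ones, or None.
- sensors.read_state(): the state.
- optics.grab_frame(name): name is "scene" or "top" or "wrist"; returns (picture, depth): 400x640x3 uint8, red, green, blue; 400x640 float32, mm along the optical axis (not along the pixel's ray), 0 where there is no reading.
- optics.camera_params(name): a dict with "mtx" (3x3 intrinsics, pixels), "R" (3x3) and "t" (3): a world point X has camera coordinates R X + t; the wrist camera has in their place "T_tool_cam" (4x4, takes a point from camera to tool coordinates, whose origin is the TCP and whose axes are the flange's). Camera axes: x right, y down, z forward; pixel columns grow to the right and rows downward; lengths in mm; the calibration is good to about 2 mm. A picture is of the moment at which its call begins: read the wrist's pose just before it. camera_params takes no time and is no camera call.
A pose or a line that the arm cannot do raises ctrl.MotionError and nothing moves.
- ctrl.finish_job(): hands the job in, once; it reports no verdict.
The state is a dict: "t": time; "q": joint angles; "qvel": joint speeds; "tau": joint torques, N m; "eef_pos": TCP position; "eef_rot": TCP orientation; "force": force on the tool from outside, world axes, zero at the start; "wrist_torque": the same for the moment, N m; "grip_width": finger opening in mm.
Only numpy, scipy, OpenCV 4.12 (cv2) and the standard library are available. Lean on these libraries where they do the work, as an engineer would, in place of code of your own. Each camera call takes 0.05 s, during which the arm holds its last target.

## Task

The square canister on the consumables carousel has lost its retaining pin: take the loose pin from its wooden stand and push it fully home, upright, down through the canister's lug and the turntable below. Then turn the carousel gently, without letting it spin, until the square canister is lined up with the fixed pointer on the foot, and finish while still gripping the turning post, holding the turntable still there with the pin in place. Leave the other things on the table where they are.

Things in the scene. Friction and masses are not known exactly. Their poses are not given: they have to be found in the camera images.
- stand: Fixed wooden pin stand, 60 x 120 x 50 mm high, origin under its centre, long side along its y; the loose pin stands in a 16 mm hole at its centre.
- carousel: Fixed round foot of the carousel, 164 mm across, at another place and yaw each time; origin under its centre on the turning axis, z up. Its -x axis points to the pointer, a dark steel cone 18 mm thick, 80 mm high, standing on the table 170 mm from the axis, roughly on the robot's side.
- axis (a point): Point on the carousel's vertical turning axis, level with the turntable's top face, 50 mm above the table. Around it turns the turntable, a steel disc 200 mm across, 8 mm thick, with four 40 mm wide ears reaching 140 mm from the axis: one for the square canister, two for round ones 120 degrees either side of it, one for the turning post opposite it.
- turntable (a joint): Turntable angle, rad: 0 when the square canister is lined up with the pointer; grows counter-clockwise seen from above. It starts between 0.8 and 1.9, turns freely from -2.8 to 2.8 with slight friction (about 1 N at the post) and stays where it is left.
- canister_top (a point): Centre of the lid of the square canister (grey, 56 mm square; black lid 59 mm square, top 118 mm above the table), 58 mm from the turning axis; turns with the turntable. The round canisters (60 mm across, as high) already have their pins, whose heads end 50 mm above their lugs, 115 mm from the axis.
- hole (a point): Upper mouth of the empty 15 mm hole in the square canister's flat aluminium lug (36 mm wide, 8 mm thick, top 58 mm above the table), 115 mm from the turning axis, outside the canister, whose wall is 29 mm inward. The hole runs on down through the turntable's ear, 16 mm in all, open below. Its -x points outward, z up.
- post_grip (a point): Middle of the turning post: upright dark steel bar 18 mm thick, opposite the square canister, 115 mm from the axis. It rises 76 mm from the turntable's top face (to 126 mm above the table); foot 28 mm across, cap 24 mm across and 6 mm high. This point is 92 mm above the table. It may twist in the fingers as it goes round.
- pin_head (a point): Middle of the loose steel pin's grip head (16 mm thick, 45 mm long; z up along the pin, 70 g). Below: flange 26 mm across, its underside 27.5 mm under this point; then the 11 mm shank, 34 mm long, tapered tip 61.5 mm under this point. It starts upright in the stand, this point 77.5 mm above the table. Fully home, the flange rests on the lug.
- brush: Loose hand brush lying beside the carousel, bystander; leave it where it is.
- wrench: Loose wrench lying on the table, bystander; leave it where it is.
- collar: Loose steel collar (ring), 60 mm across, 30 mm high, bystander; leave it where it is.
- spool: Loose wire spool, 100 mm across, 45 mm high, bystander; leave it where it is.
- spray1: Loose spray can, 66 mm across, 190 mm high, bystander; leave it where it is.
- spray2: Second loose spray can, same size, bystander; leave it where it is.
- angle: Loose piece of steel angle, 90 mm long, 50 mm high, bystander; leave it where it is.

How it is judged (in metres and radians):
On the way, in this order (a step that is already met when the one before it is completed fails the run):
1. the pin is fully home, upright, through lug and turntable (horizontal distance between pin_head and hole below 0.008 m and z of pin_head in the frame of hole between 0.02 and 0.0325 m and angle between pin_head's own z axis and vertical below 0.15 rad), for 0.3 s.
2. the square canister is lined up with the pointer, the turntable held by its post (all of step 1 and value of joint turntable between -0.1 and 0.1 rad and velocity of joint turntable between -0.1 and 0.1 rad/s and contact force between the fingers and post above 3 N), for 0.3 s.
At the end, for the whole second after the job is handed in: The pin stands upright (within 0.15 rad) in the lug's hole with its flange within 5 mm of the lug; the turntable is within 0.1 rad of the pointer and still (under 0.1 rad/s), and the fingers press on its turning post with more than 3 N through the last second (all of step 2); the arm keeps its last pose, push and grip.
It fails at once if the turntable is spun (faster than 2.5 rad/s) (velocity of joint turntable above 2.5 rad/s or velocity of joint turntable below -2.5 rad/s).
It fails at once if another thing on the table is moved by more than 30 mm (distance of any of brush, wrench, collar, spool, spray1, spray2, angle from where it was at the start of the episode above 0.03 m).
It also fails if it takes over 59 s, if anything falls off the work surface, if the arm or the gripper's body presses on something with over 40 N, if the wrist force passes 120 N, or if a joint passes its speed limit or range.

## Working session

There is one attempt and no reset: what is moved stays moved. The work goes in short steps, each a Python script; the robot and the scene stay as the last script left them, time stands still between calls to the robot, and variables do not carry over. Pictures are saved under pics/ and viewed, and the job is handed in when it is done.

```bash
ls; mkdir -p pics; python3 - <<'E'
from plant import ctrl,sensors,optics
import cv2,numpy as np
np.set_printoptions(precision=4,suppress=True)
for n in ("scene","top"):
    im,d=optics.grab_frame(n); cv2.imwrite(f"pics/{n}0.png",im[:,:,::-1]); np.savez(f"pics/{n}0.npz",im=im,d=d)
    p=optics.camera_params(n); print(n,p)
print(optics.camera_params("wrist")); s=sensors.read_state(); print(s['t'],s['eef_rot'],ctrl.tcp_to_tips)
E
```

```text
pics
scene {'mtx': array([[428.4154,   0.    , 316.7334],
       [  0.    , 428.4154, 193.131 ],
       [  0.    ,   0.    ,   1.    ]]), 'R': array([[-0.3267,  0.945 , -0.0167],
       [ 0.7295,  0.241 , -0.6401],
       [-0.6008, -0.2213, -0.7681]]), 't': array([ 168.6506, -344.0727, 1605.1143])}
top {'mtx': array([[476.8606,   0.    , 317.3   ],
       [  0.    , 476.8606, 201.4367],
       [  0.    ,   0.    ,   1.    ]]), 'R': array([[-0.0133, -0.9999, -0.0041],
       [-0.9768,  0.0139, -0.2135],
       [ 0.2135,  0.0012, -0.9769]]), 't': array([  18.4363,  560.6337, 1607.3322])}
{'mtx': array([[321.2162,   0.    , 324.9566],
       [  0.    , 321.2162, 200.3411],
       [  0.    ,   0.    ,   1.    ]]), 'T_tool_cam': array([[  -0.0006,   -0.9477,   -0.3192,   83.7567],
       [   1.    ,   -0.0005,   -0.0002,   -0.1355],
       [   0.0001,   -0.3192,    0.9477, -117.3762],
       [   0.    ,    0.    ,    0.    ,    1.    ]])}
0.1 [[ 0.8953  0.4456 -0.0006]
 [ 0.4456 -0.8953  0.002 ]
 [ 0.0003 -0.002  -1.    ]] 25.0
```

View pics/scene0.png

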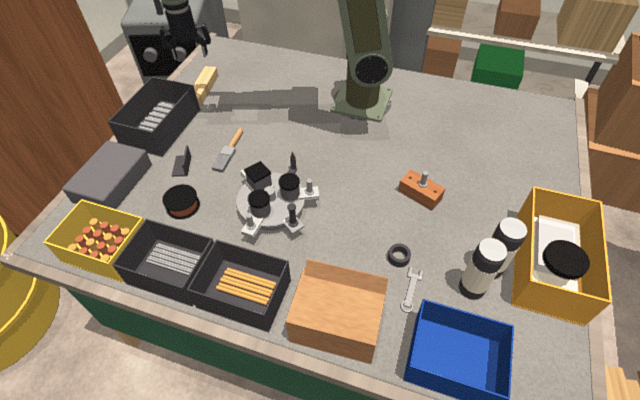

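View pics/top0.png

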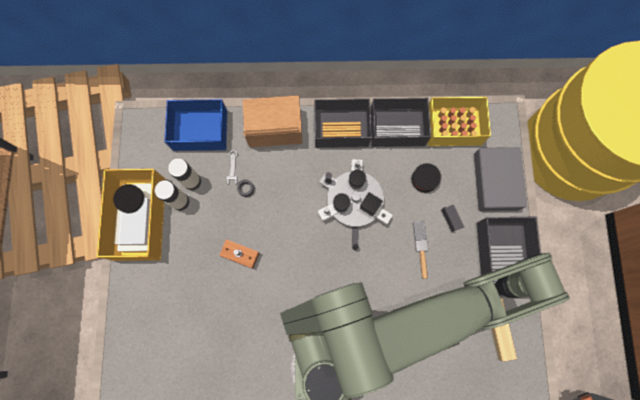

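The top view shows the stand near (239,254), the turntable around (356,198), the square canister at (371,205), and the pointer at (355,240). The post should be the dark one near (328,180). I'll enlarge both views.

```bash
python3 - <<'E'
import cv2,numpy as np
def crop(n,x0,y0,x1,y1,s):
    im=cv2.imread(f"pics/{n}0.png")[y0:y1,x0:x1]; return cv2.resize(im,None,fx=s,fy=s,interpolation=cv2.INTER_CUBIC)
cv2.imwrite("pics/c_top.png",crop("top",300,145,410,260,5))
cv2.imwrite("pics/c_stand.png",crop("top",210,230,270,280,8))
cv2.imwrite("pics/c_scene.png",crop("scene",210,140,330,250,5))
E
```

```text
(no output)
```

View pics/c_top.png

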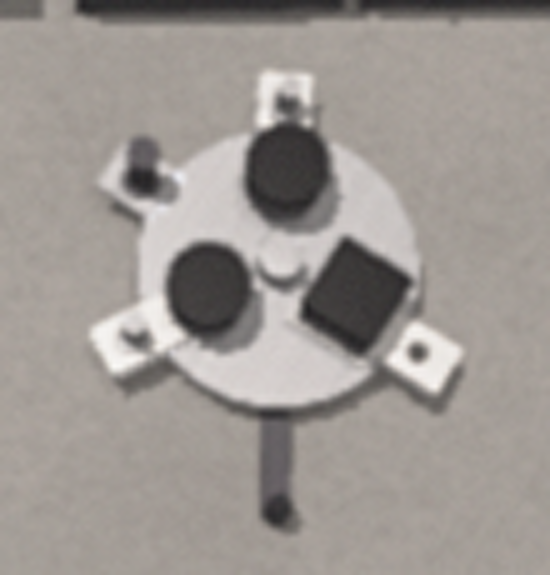

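View pics/c_stand.png

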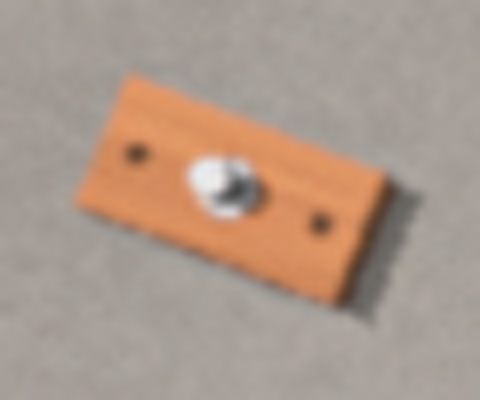

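View pics/c_scene.png

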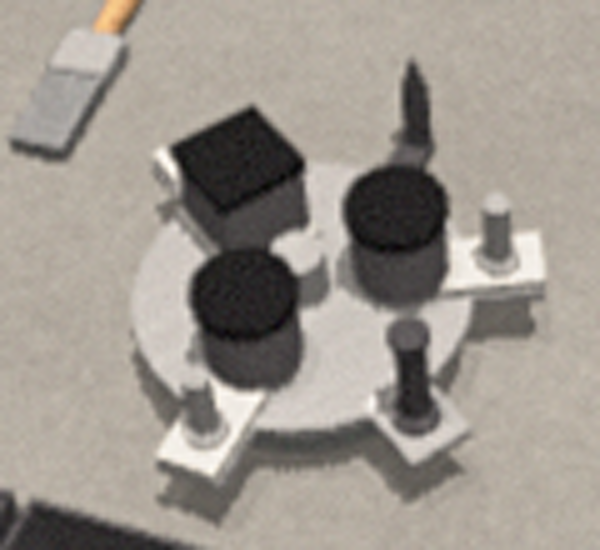

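```bash
cat > h.py <<'E'
import numpy as np,cv2
from plant import ctrl,sensors,optics
np.set_printoptions(precision=3,suppress=True)
def ray(n,px,z,pose=None):
    p=optics.camera_params(n)
    if n=="wrist":
        R0,t0=pose; T=p['T_tool_cam']; Rc=R0@T[:3,:3]; C=R0@T[:3,3]+t0
    else: Rc=p['R'].T; C=-Rc@p['t']
    d=Rc@np.linalg.inv(p['mtx'])@np.array([px[0],px[1],1.]); return C+d*(z-C[2])/d[2]
def down(ydir):
    # tool z down, tool y (jaw) direction at world angle ydir
    y=np.array([np.cos(ydir),np.sin(ydir),0]); z=np.array([0,0,-1.]); return np.c_[np.cross(y,z),y,z]
def pic(name,out,crop=None,s=1):
    st=sensors.read_state(); im,d=optics.grab_frame(name); np.savez(f"pics/{out}.npz",im=im,d=d,R=st['eef_rot'],t=st['eef_pos'])
    b=im[:,:,::-1]
    if crop: x0,y0,x1,y1=crop; b=cv2.resize(b[y0:y1,x0:x1],None,fx=s,fy=s,interpolation=cv2.INTER_CUBIC)
    cv2.imwrite(f"pics/{out}.png",b)
E
python3 - <<'E'
from h import *
def c(x,y,x0=300,y0=145,s=5): return ((x+.5)/s-.5+x0,(y+.5)/s-.5+y0)
T=lambda x,y,z:ray("top",c(x,y),z)
S=lambda x,y,z:ray("scene",c(x,y,210,140),z)
sq=T(357,294,118);hole=T(418,352,58);post=T(143,152,126)
print("sq",sq,"hole",hole,"post",post, "sceneSq",S(238,158,118),"scenePost",S(410,337,126))
lids=[T(287,166,118),T(209,289,118)]
print("lids",lids,[S(396,208,118),S(249,296,118)])
print("pointer base",T(280,515,0),T(278,505,40),"scene tip",S(411,62,80),"base",S(413,150,0))
hub=T(282,255,68);print(hub)
cen=(hole+post)/2;print("cen",cen, "R",np.linalg.norm((hole-post)[:2])/2)
# circle via lids centers
P=np.array([sq]+lids)[:,:2]
from numpy.linalg import solve
A=2*(P[1:]-P[0]);b=(P[1:]**2).sum(1)-(P[0]**2).sum();ce=solve(A,b);print("lidcen",ce,np.linalg.norm(P-ce,axis=1))
P=np.array([[S(*a,118)[0],S(*a,118)[1]] for a in[(238,158),(396,208),(249,296)]])
A=2*(P[1:]-P[0]);b=(P[1:]**2).sum(1)-(P[0]**2).sum();ce=solve(A,b);print("lidcen scene",ce,np.linalg.norm(P-ce,axis=1))
print("pin head top", ray("top",((212)/8+210,(180)/8+230),100), "hole centre stand",ray("top",((137+320)/16+210,(153+223)/16+230),50))
d=np.load("pics/top0.npz")['d'];print(d[216,384],d[175:182,326:331])
s0=np.load("pics/scene0.npz")
E
```

```text
sq [ 538.945 -170.187  118.   ] hole [ 509.84  -217.904   58.   ] post [637.957 -27.602 126.   ] sceneSq [ 544.765 -168.07   118.   ] scenePost [640.496 -24.871 126.   ]
lids [array([ 628.864, -125.803,  118.   ]), array([543.806, -70.554, 118.   ])] [array([551.957, -68.191, 118.   ]), array([ 636.022, -120.609,  118.   ])]
pointer base [ 404.346 -122.969    0.   ] [ 406.595 -118.675   40.   ] scene tip [ 406.403 -118.18    80.   ] base [ 407.377 -121.68    -0.   ]
[ 578.145 -124.599   68.   ]
cen [ 573.899 -122.753   92.   ] R 114.70462822558012
lidcen [ 570.982 -121.815] [58.019 58.019 58.019]
lidcen scene [ 577.868 -120.256] [58.156 58.156 58.156]
pin head top [381.622 282.639 100.   ] hole centre stand [383.645 284.072  50.   ]
1711.2478 [[1623.472 1622.698 1622.548 1619.818 1623.68 ]
 [1622.098 1621.917 1618.921 1622.737 1623.823]
 [1627.038 1619.601 1625.604 1614.534 1614.089]
 [1638.164 1623.453 1622.383 1615.706 1624.238]
 [1649.61  1641.414 1639.518 1643.214 1646.724]
 [1664.716 1653.891 1657.156 1653.012 1665.095]
 [1678.853 1673.414 1666.565 1668.227 1681.923]]
```

```bash
python3 - <<'E'
from h import *
ctrl.move_ptp([382.5,283.5,215],down(0.45)); s=sensors.read_state(); print(s['t'],s['q'],s['eef_pos'],s['eef_rot'][:,1],s['grip_width'])
pic("wrist","w1")
E
```

```text
2.95 [ 0.454  0.034  1.823 -0.     1.284  0.006] [383.042 283.028 215.07 ] [0.901 0.434 0.   ] 85.28218668874193
```

View pics/w1.png

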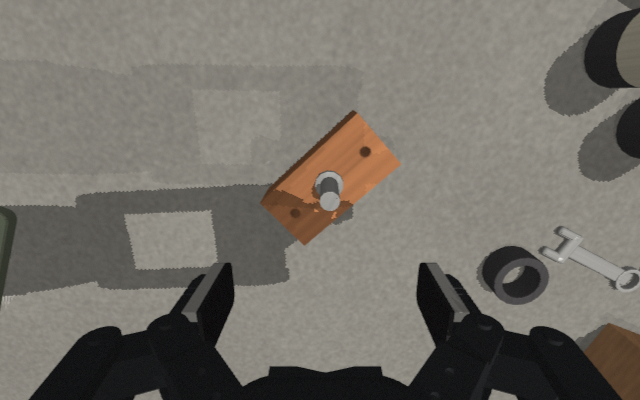

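The pin head top is at (330,201), with the jaws either side of it lower in the picture. Next I'll get its position from this picture.

```bash
python3 - <<'E'
from h import *
d=np.load("pics/w1.npz"); pose=(d['R'],d['t'])
b=d['im'][160:240,290:370,::-1]; cv2.imwrite("pics/w1c.png",cv2.resize(b,None,fx=7,fy=7,interpolation=cv2.INTER_CUBIC))
for p in[(330,201)]: print(ray("wrist",p,100,pose))
print("stand holes mid",ray("wrist",((294.5+365)/2,(213+152)/2),50,pose))
E
```

```text
[386.422 288.516 100.   ]
stand holes mid [386.555 289.485  50.   ]
```

View pics/w1c.png

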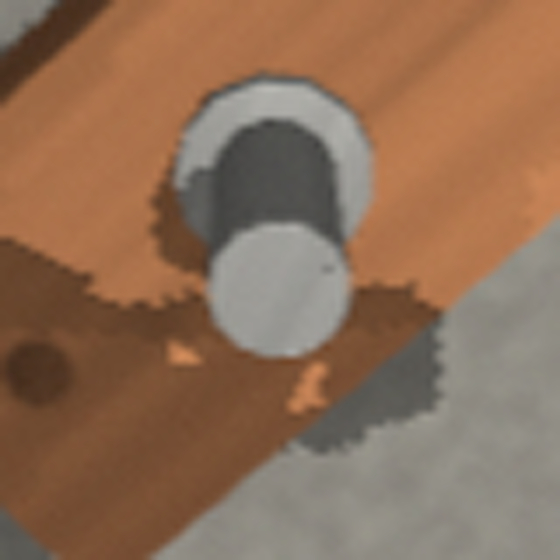

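```bash
python3 - <<'E'
from h import *
for n,c in(("scene",(400,160,450,210)),("top",(215,235,265,270))):
    im=np.load(f"pics/{n}0.npz")['im'][c[1]:c[3],c[0]:c[2],::-1]; cv2.imwrite(f"pics/p_{n}.png",cv2.resize(im,None,fx=12,fy=12,interpolation=cv2.INTER_CUBIC))
E
```

```text
(no output)
```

View pics/p_scene.png

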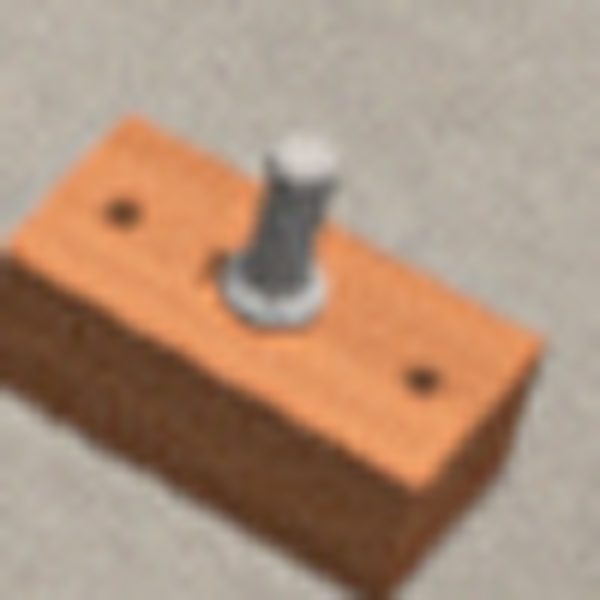

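View pics/p_top.png

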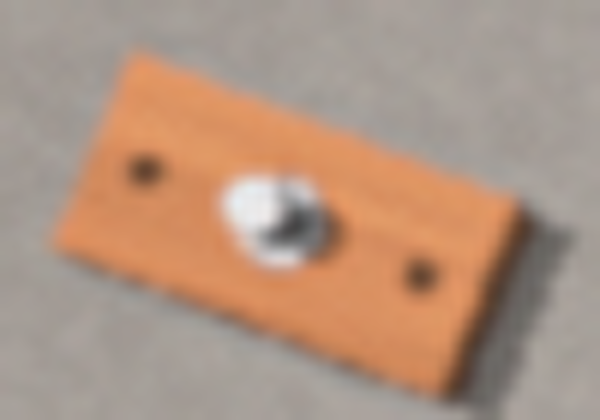

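```bash
python3 - <<'E'
from h import *
f=lambda x,y,x0,y0:((x+.5)/12-.5+x0,(y+.5)/12-.5+y0)
print(ray("scene",f(306,158,400,160),100),ray("scene",f((122+423)/2,(213+380)/2,400,160),50))
print(ray("top",f(255,208,215,235),100),ray("top",f((146+421)/2,(171+274)/2,215,235),50))
d=np.load("pics/w1.npz"); print(d['R'],d['t'])
E
```

```text
[384.165 286.298 100.   ] [384.572 286.955  50.   ]
[383.742 285.053 100.   ] [385.098 285.466  50.   ]
[[-0.434  0.901  0.   ]
 [ 0.901  0.434 -0.   ]
 [-0.     0.    -1.   ]] [383.042 283.028 215.07 ]
```

Three estimates agree to about 3 mm, averaging (385,286.7). I'll grasp there.

```bash
python3 - <<'E'
from h import *
R=down(0.45)
P=np.array([385,286.7])
ctrl.gripper_to(60)
ctrl.move_l([*P,130],R,vel=200)
s=sensors.read_state();print(s['t'],s['eef_pos'])
print(ctrl.move_l([*P,90],vel=100,threshold=8))
s=sensors.read_state();print(s['t'],s['eef_pos'],s['force'])
ctrl.gripper_to(5,force=60)
s=sensors.read_state();print(s['t'],s['eef_pos'],s['force'],s['wrist_torque'],s['grip_width'])
pic("wrist","w2")
E
```

```text
3.95 [385.267 286.874 130.295]
False
4.5 [385.549 286.988  90.658] [-0.302  0.31  -0.033]
4.975 [385.53  286.981  90.745] [-0.419 -0.348  3.923] [-0.023  0.143 -0.019] 14.302909920645236
```

View pics/w2.png

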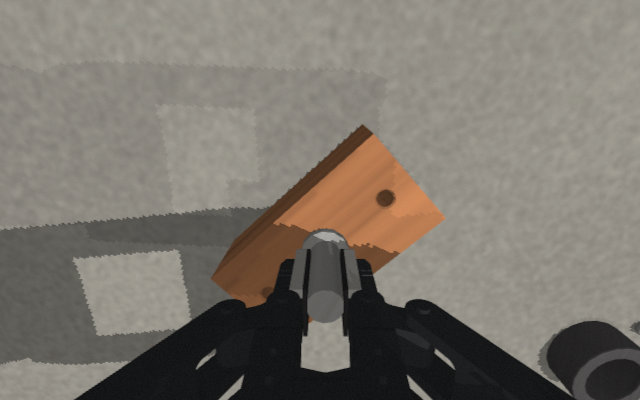

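The pin is between the pads, its head top at about (325,306). Next I'll lift it and check it stays in the jaws.

```bash
python3 - <<'E'
from h import *
d=np.load("pics/w2.npz"); pose=(d['R'],d['t'])
X=ray("wrist",(325,306),100,pose); print(X,"in tool",d['R'].T@(X-d['t']))
s=sensors.read_state();p=s['eef_pos']
ctrl.move_l([385,286.7,200],vel=150)
s=sensors.read_state();print(s['t'],s['eef_pos'],s['force'],s['grip_width'])
pic("wrist","w3")
E
```

```text
[386.281 288.895 100.   ] in tool [ 1.397  1.522 -9.253]
5.9083 [384.09  286.259 198.739] [ 0.007 -0.167 -0.897] 14.629579875278047
```

View pics/w3.png

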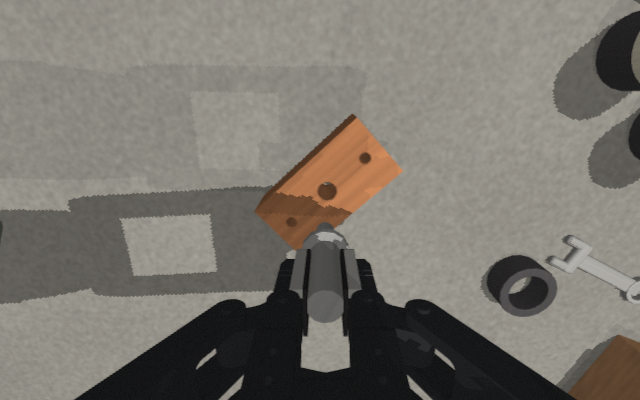

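```bash
python3 - <<'E'
from h import *
ctrl.move_l([385,286.7,240],vel=200)
R=down(np.radians(-33.8))
ctrl.move_ptp([510.5,-217.5,235],R)
s=sensors.read_state();print(s['t'],s['q'],s['eef_pos'],s['eef_rot'][:,1],s['force'],s['grip_width'])
pic("wrist","w4")
E
```

```text
8.1917 [-0.557  0.182  1.616  0.001  1.344  0.031] [ 510.686 -216.401  234.869] [ 0.832 -0.555 -0.   ] [-0.162 -0.514 -0.342] 14.332907085494579
```

View pics/w4.png

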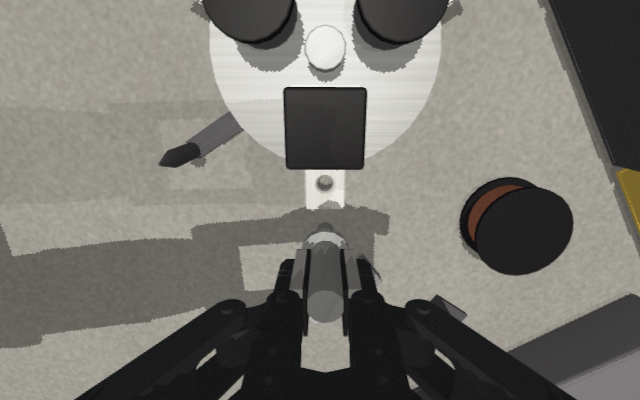

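The hole is visible at about (325,183), in line with the canister at (325,128). I'll enlarge it to measure.

```bash
python3 - <<'E'
from h import *
d=np.load("pics/w4.npz"); pose=(d['R'],d['t'])
b=d['im'][80:240,275:375,::-1]; cv2.imwrite("pics/w4c.png",cv2.resize(b,None,fx=5,fy=5,interpolation=cv2.INTER_CUBIC)[:600*2])
b=d['im'][160:220,290:360,::-1]; cv2.imwrite("pics/w4d.png",cv2.resize(b,None,fx=9,fy=9,interpolation=cv2.INTER_CUBIC))
X=ray("wrist",(325,183),58,pose);print(X,d['R'].T@(X-d['t']))
L=ray("wrist",(325.5,127.5),118,pose);print(L,np.linalg.norm((X-L)[:2]))
# circle of hub and tilt
E
```

```text
[ 512.266 -215.094   58.   ] [  1.878   0.665 176.869]
[ 544.656 -167.274  118.   ] 57.75759955942065
```

View pics/w4d.png

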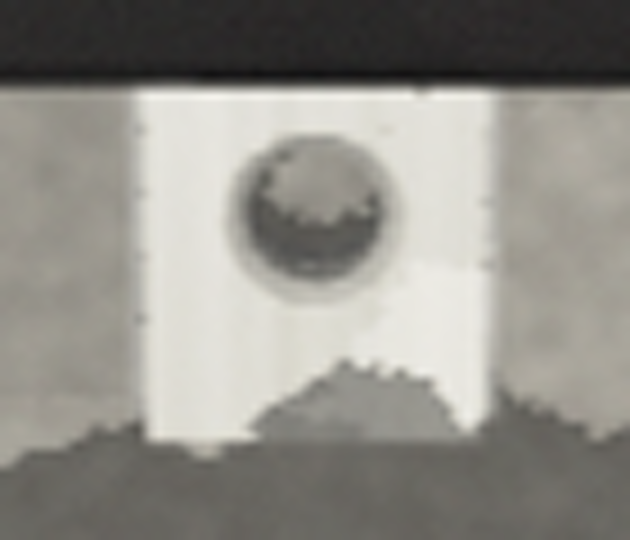

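```bash
python3 - <<'E'
from h import *
d=np.load("pics/w4.npz"); pose=(d['R'],d['t'])
X=ray("wrist",(324.5,183.5),58,pose);o=d['R'].T@(X-d['t']);print(X,o)
dp=o-[1.4,1.5,0];dp[2]=0
T=d['t']+d['R']@dp;T[2]=0;print("target",T)
s0=sensors.read_state();print(s0['eef_pos'],s0['force'])
R=down(np.radians(-33.8))
# tip 74.7 below TCP; lug 58 -> contact at TCP 132.7
ctrl.move_l([T[0],T[1],143],R,vel=120); ctrl.hold(0.2)
s=sensors.read_state();print(s['t'],s['eef_pos'],s['force'])
pic("wrist","w5")
E
```

```text
[ 511.597 -215.24    58.   ] [  1.386   0.19  176.869]
target [ 509.589 -215.685    0.   ]
[ 510.752 -216.299  234.957] [-0.099  0.044 -0.699]
9.3583 [ 510.248 -216.114  144.089] [-0.227  0.912 -0.25 ]
```

View pics/w5.png

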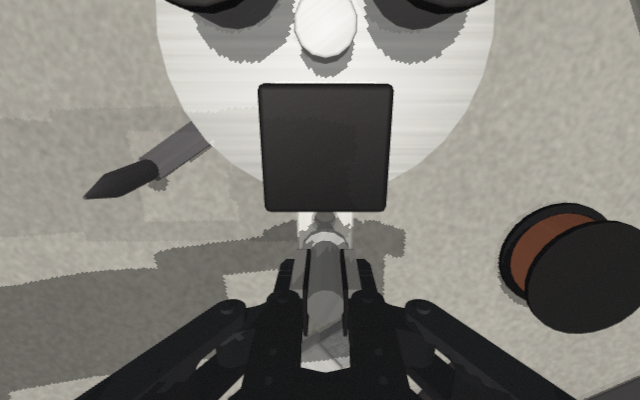

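The hole is just visible behind the flange at (325,218). I'll check the lateral alignment in the other two cameras.

```bash
python3 - <<'E'
from h import *
pic("scene","s5",(215,130,295,200),8)
pic("top","t5",(350,180,420,240),8)
d=np.load("pics/w5.npz"); b=d['im'][190:280,280:370,::-1]; cv2.imwrite("pics/w5c.png",cv2.resize(b,None,fx=6,fy=6,interpolation=cv2.INTER_CUBIC))
E
```

```text
(no output)
```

View pics/s5.png

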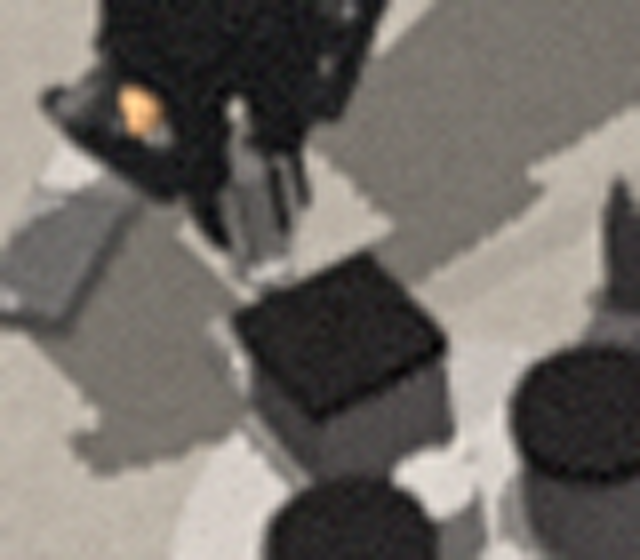

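View pics/w5c.png

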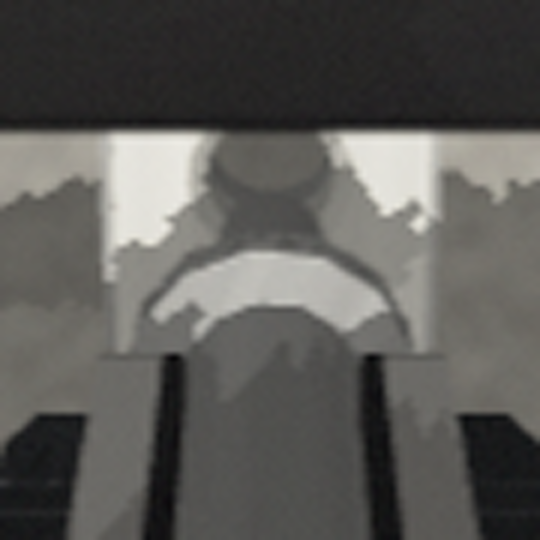

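View pics/t5.png

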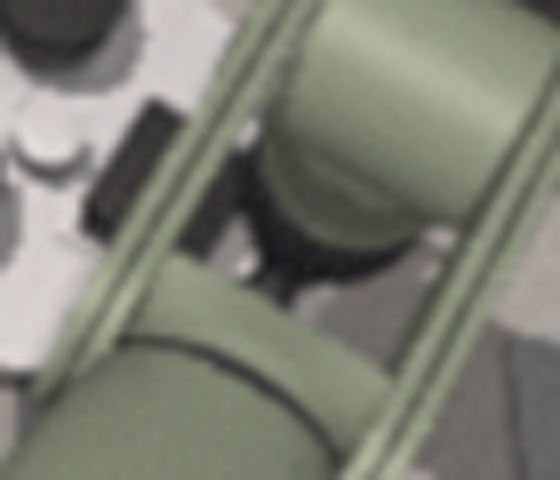

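The pin sits about 1 mm to the right of the hole (278 against 268 in the crop). That matches the arm's 0.8 mm tracking error, so I'll correct for it and insert with a force limit.

```bash
python3 - <<'E'
from h import *
T=np.array([509.589,-215.685]); R=down(np.radians(-33.8))
c=T.copy()
ctrl.move_l([*(c+[-.66,.43]),139],R,vel=60);ctrl.hold(0.2)
s=sensors.read_state();print(s['t'],s['eef_pos'],s['force'])
c=c+[-.66,.43]+(T-s['eef_pos'][:2]);f0=s['force']
hit=ctrl.move_l([*c,116],vel=40,threshold=6)
s=sensors.read_state();print(hit,s['t'],s['eef_pos'],s['force'],s['wrist_torque'],s['grip_width'],c)
E
```

```text
9.9583 [ 508.943 -215.275  138.975] [ 0.166  0.283 -0.301]
False 10.6833 [ 509.53  -215.586  115.887] [-0.271 -0.003 -0.958] [ 0.001  0.021 -0.013] 14.243529171650811 [ 509.575 -215.665]
```

The tip is 17 mm inside the hole with no contact force. I'll push on until the flange seats.

```bash
python3 - <<'E'
from h import *
c=[509.575,-215.665]
hit=ctrl.move_l([*c,94],vel=30,threshold=15)
s=sensors.read_state();print(hit,s['t'],s['eef_pos'],s['force'],s['wrist_torque'],s['grip_width'])
pic("wrist","w6",(200,100,440,360),2.3)
E
```

```text
True 11.275 [ 510.163 -216.2     98.764] [ 0.672 -0.688  2.037] [-0.14  -0.178  0.044] 14.46166806104669
```

View pics/w6.png

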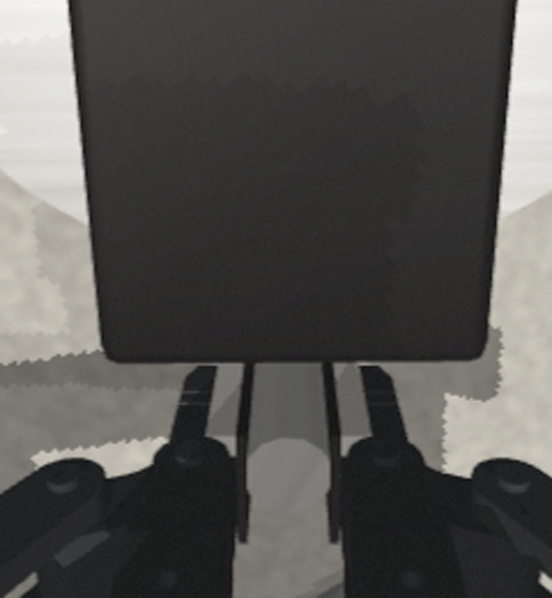

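It stopped on contact at TCP z 98.76, against a predicted 98.7. I'll release, lift and look.

```bash
python3 - <<'E'
from h import *
ctrl.hold(0.2)
ctrl.gripper_to(40)
s=sensors.read_state();p=s['eef_pos'];print(s['t'],p,s['force'],s['grip_width'])
ctrl.move_l([509.6,-215.7,215],vel=200)
s=sensors.read_state();print(s['t'],s['eef_pos'],s['force'])
pic("wrist","w7")
d=np.load("pics/w7.npz"); b=d['im'][70:230,240:420,::-1]; cv2.imwrite("pics/w7c.png",cv2.resize(b,None,fx=3.7,fy=3.7,interpolation=cv2.INTER_CUBIC))
E
```

```text
11.8917 [ 508.263 -214.859   97.183] [ 0.533 -0.198  0.049] 40.28560562520029
12.625 [ 508.828 -215.238  213.846] [ 0.216 -0.279 -0.787]
```

View pics/w7c.png

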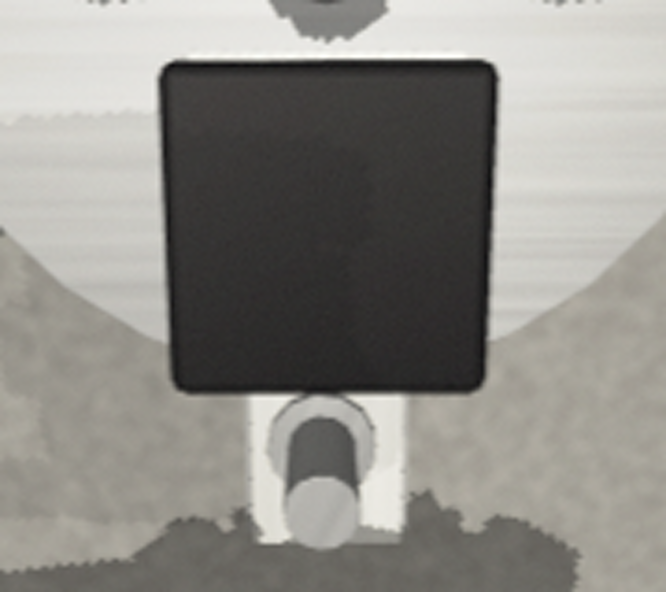

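The pin's flange is flat on the lug, its head straight up at (327,~205). Before gripping the post I'll check the height of the boxes beyond it.

```bash
python3 - <<'E'
from h import *
d=np.load("pics/top0.npz")['d']; p=optics.camera_params("top"); K=p['mtx']
v,u=np.mgrid[0:400,0:640]; P=np.stack([(u-K[0,2])/K[0,0]*d,(v-K[1,2])/K[1,1]*d,d],-1)-p['t']; W=P@p['R']
m=(d>0)&(W[...,2]>30)&(W[...,0]>660)&(W[...,0]<900)&(W[...,1]>-300)&(W[...,1]<60)
w=W[m]
for x in range(660,900,20):
    q=w[(w[:,0]>=x)&(w[:,0]<x+20)]
    for y in(-300,-200,-150,-90,-20):
        z=q[(q[:,1]>=y)&(q[:,1]<y+60),2]; print(x,y,len(z),z.max().round() if len(z) else '',end=' | ')
    print()
for pos,a in (([638.7,-25.5,98],-34),([689,-120.4,98],-90)):
    for k in(0,180): print(pos,a+k,ctrl.solve_ik(pos,down(np.radians(a+k))))
E
```

```text
660 -300 0  | 660 -200 8 57.0 | 660 -150 28 117.0 | 660 -90 5 51.0 | 660 -20 3 54.0 | 
680 -300 0  | 680 -200 16 65.0 | 680 -150 70 114.0 | 680 -90 0  | 680 -20 0  | 
700 -300 0  | 700 -200 10 60.0 | 700 -150 24 63.0 | 700 -90 0  | 700 -20 0  | 
720 -300 0  | 720 -200 0  | 720 -150 0  | 720 -90 0  | 720 -20 0  | 
740 -300 0  | 740 -200 0  | 740 -150 0  | 740 -90 0  | 740 -20 0  | 
760 -300 58 105.0 | 760 -200 52 105.0 | 760 -150 47 101.0 | 760 -90 56 110.0 | 760 -20 38 108.0 | 
780 -300 61 101.0 | 780 -200 83 106.0 | 780 -150 78 104.0 | 780 -90 72 103.0 | 780 -20 43 101.0 | 
800 -300 0  | 800 -200 33 103.0 | 800 -150 0  | 800 -90 0  | 800 -20 5 104.0 | 
820 -300 0  | 820 -200 36 109.0 | 820 -150 0  | 820 -90 1 31.0 | 820 -20 5 103.0 | 
840 -300 0  | 840 -200 37 104.0 | 840 -150 0  | 840 -90 0  | 840 -20 7 108.0 | 
860 -300 0  | 860 -200 30 102.0 | 860 -150 0  | 860 -90 0  | 860 -20 4 105.0 | 
880 -300 0  | 880 -200 37 107.0 | 880 -150 0  | 880 -90 0  | 880 -20 5 108.0 | 
[638.7, -25.5, 98] -34 [-0.175  0.5    1.499 -0.     1.143  0.418]
[638.7, -25.5, 98] 146 [-0.175  0.5    1.499 -0.     1.143 -2.723]
[689, -120.4, 98] -90 [-0.297  0.611  1.325 -0.     1.206  1.274]
[689, -120.4, 98] 90 [-0.297  0.611  1.325 -0.     1.206 -1.867]
```

The boxes start at x=760 and are 105 mm high, well below the gripper body, so the path is clear. Moving above the post.

```bash
python3 - <<'E'
from h import *
ctrl.gripper_to(70)
ctrl.move_ptp([638.7,-25.5,225],down(np.radians(-34)));ctrl.hold(0.15)
s=sensors.read_state();print(s['t'],s['eef_pos'],s['force'],s['grip_width'])
pic("wrist","w8")
E
```

```text
14.1417 [638.118 -27.358 224.938] [-0.416  0.118 -1.179] 70.24874496065922
```

View pics/w8.png

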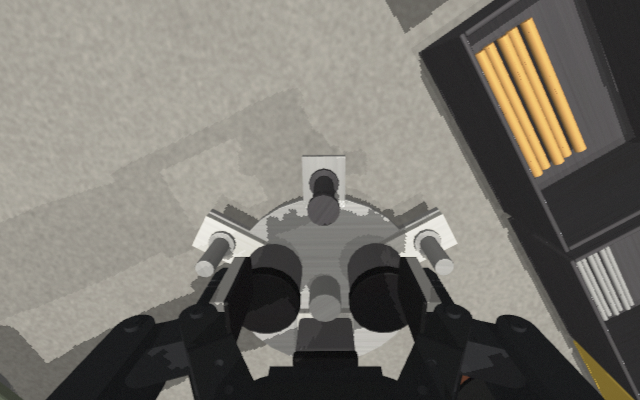

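The post cap is at (323,210).

```bash
python3 - <<'E'
from h import *
d=np.load("pics/w8.npz"); pose=(d['R'],d['t'])
X=ray("wrist",(323,210),126,pose);o=d['R'].T@(X-d['t']);print(X,o)
T=d['t']+d['R']@np.array([o[0]-1.4,o[1]-1.5,0]);print("post",T)
if abs(T[0]-638.7)>4 or abs(T[1]+25.5)>4: raise SystemExit
ctrl.move_l([T[0],T[1],150],vel=200)
print(ctrl.move_l([T[0],T[1],98],vel=80,threshold=8))
s=sensors.read_state();print(s['t'],s['eef_pos'],s['force'])
ctrl.gripper_to(5,force=50)
s=sensors.read_state();print(s['t'],s['eef_pos'],s['force'],s['wrist_torque'],s['grip_width'])
pic("wrist","w9")
E
```

```text
[639.344 -24.095 126.   ] [ 3.448 -0.8   98.936]
post [637.364 -24.372 224.937]
False
15.5167 [637.62  -24.385  98.095] [-0.304 -0.863  0.96 ]
16.1 [636.636 -24.45   97.061] [ 0.171 -0.223 -4.399] [-0.175 -0.124  0.014] 17.003887653954155
```

View pics/w9.png

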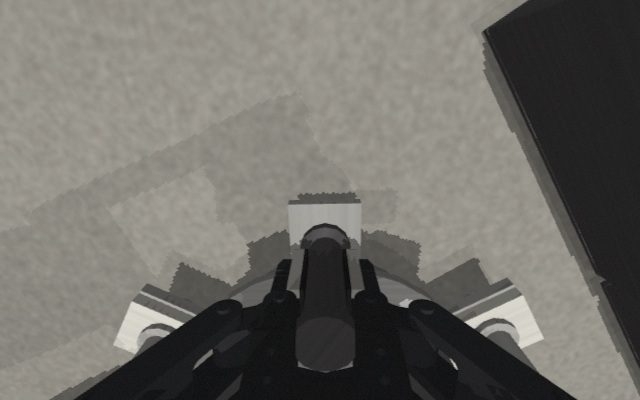

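The post is gripped. The hole and post positions are 230.0 mm apart, as they should be, which puts the axis at (573.4,-120.1) and the post angle at 56.3°. Now I'll turn it gently, rotating the tool along the arc.

```bash
python3 - <<'E'
from h import *
A=np.array([573.4,-120.1])
for th in list(np.arange(50,0,-7))+[0.]:
    t=np.radians(th); p=A+115*np.array([np.cos(t),np.sin(t)])
    ctrl.move_l([*p,98],down(t-np.pi/2),vel=40)
    s=sensors.read_state();print(round(float(th)),s['t'],s['eef_pos'],s['force'],s['grip_width'])
ctrl.hold(0.5)
s=sensors.read_state();print(s['t'],s['eef_pos'],s['force'],s['wrist_torque'],s['grip_width'])
pic("top","t9",(300,145,410,260),5);pic("scene","s9",(200,130,340,250),5)
E
```

```text
50 16.6167 [646.754 -31.805  97.1  ] [-0.1    0.821 -7.962] 16.989812538506044
43 17.1167 [657.047 -41.291  97.157] [  2.495   1.05  -11.102] 16.323465518886184
36 17.6167 [666.16  -52.024  97.156] [  3.453   3.304 -14.006] 16.83091431190204
29 18.1167 [674.008 -63.921  97.191] [  4.587   2.182 -14.781] 16.844369782469236
22 18.6167 [680.292 -76.641  97.216] [  5.298   1.563 -14.53 ] 16.93178138116409
15 19.1167 [684.934 -90.063  97.184] [  4.71    1.37  -14.758] 16.49914174602883
8 19.6167 [ 687.901 -103.969   97.191] [  5.682   1.786 -15.507] 16.3137895370181
1 20.1167 [ 689.15  -118.206   97.204] [  7.556   1.179 -15.782] 16.852731606830822
0 20.3667 [ 689.18  -119.995   97.212] [  7.754   1.131 -16.089] 16.470759063633505
20.8667 [ 689.208 -120.005   97.225] [  7.28    1.035 -16.673] [ 0.23  -1.018 -0.168] 16.556015755596917
```

View pics/t9.png

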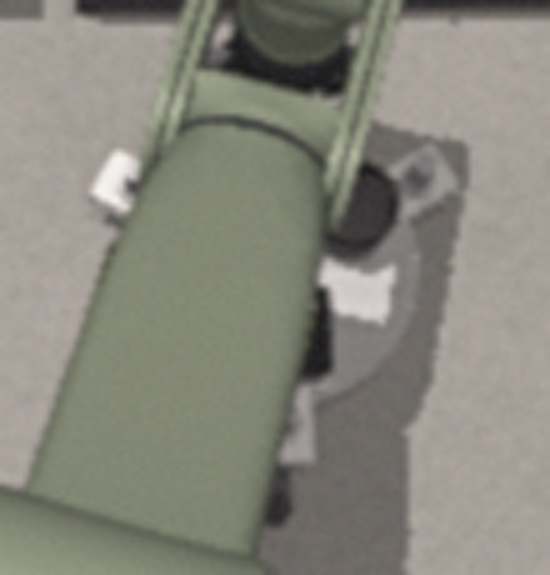

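View pics/s9.png

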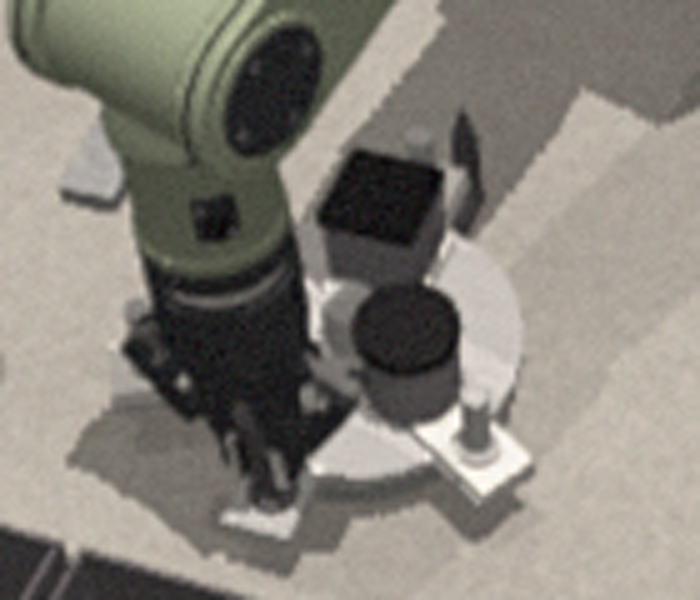

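The pin head shows at (418,140) behind the square canister, with the pointer just beyond. I'll check the angle numerically.

```bash
python3 - <<'E'
from h import *
f=lambda x,y:((x+.5)/5-.5+200,(y+.5)/5-.5+130)
L=ray("scene",f(382,198),118);L2=ray("scene",f(408,327),118);ph=ray("scene",f(418,140),108);tip=ray("scene",f(461,115),80);base=ray("scene",f(470,222),0)
print("lid",L,"round",L2,"pin",ph,"pointer tip",tip,base)
A=np.array([575.6,-120.5])
for n,P,o in(("lid",L,0),("pin",ph,0),("tip",tip,0),("round",L2,240)):
    v=P[:2]-A; print(n,np.linalg.norm(v),np.degrees(np.arctan2(v[1],v[0])))
b=np.load("pics/w9.npz")
pic("wrist","w10")
E
```

```text
lid [ 520.731 -119.904  118.   ] round [605.102 -69.527 118.   ] pin [ 462.166 -122.08   108.   ] pointer tip [ 408.852 -117.229   80.   ] [ 423.955 -110.439    0.   ]
lid 54.87224642271427 179.3775121713149
pin 113.44534892387775 -179.20220916970803
tip 166.7800692960917 178.87635727108582
round 58.894948393875914 59.938722619953055
```

View pics/w10.png

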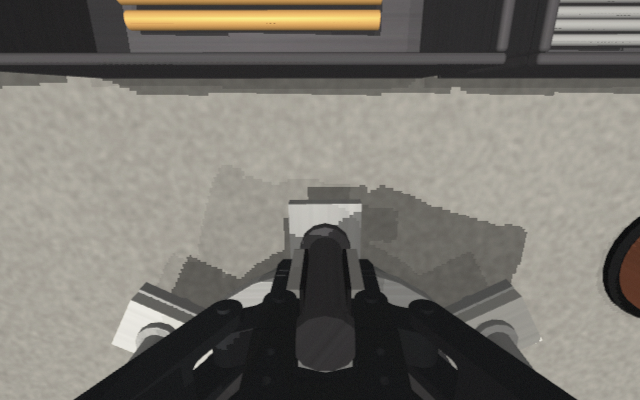

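Canister, pin and pointer all sit within about 2° of each other as seen from the axis (5.7° is allowed). The grip is steady at 16.5 mm, so I'm handing in.

```bash
python3 - <<'E'
from h import *
ctrl.hold(0.5);s=sensors.read_state();print(s['t'],s['eef_pos'],s['force'],s['grip_width'])
ctrl.finish_job()
E
```

```text
21.5167 [ 689.205 -120.011   97.212] [  6.908   1.125 -16.306] 16.81180248093592
the job is handed in; nothing more can be done
```

The pin is home in the square canister's lug, the canister is lined up with the pointer, and the gripper is still holding the turning post. I handed the job in at 21.5 s of the 59 s allowed; no verdict is reported.

- **Pin:** Seating contact came at TCP height 98.8 mm, against 98.7 mm predicted. A wrist picture after release showed the flange flat on the lug and the head upright.
- **Turning:** I gripped the post at 50 N and turned the turntable about 56° clockwise at 40 mm/s, roughly 0.35 rad/s.
- **Line-up:** In the scene camera, from the axis, the lid is at 179.4°, the pin at 180.8° and the pointer tip at 178.9°. That is within about 2° of the pointer (5.7° allowed), and the pin was still standing in place.
- **Grip at hand-in:** The post was held still with the fingers 16.8 mm apart.

**Checks that disagreed:**
- The cameras differed by about 2–3 mm; I cancelled this by measuring the hole relative to the gripped pin.
- A reading at the foot of the pointer was about 16 mm off and did not fit its 170 mm distance, so I used the tip.
- About 16 N of downward force remained on the tool while gripping the post, well below the 120 N wrist limit.
- I did not measure whether the other items moved; nothing I did went near them.

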